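# Close up the tin rack and tighten its stop

## Robot

A 6-joint arm with a two-finger parallel gripper is mounted at the origin on the work surface. World frame = base frame: x ahead of the robot, y to its left, z up, the work surface at z = 0. Lengths are in m, angles in rad, forces in N, time in s.
With the tool pointing down it reaches from about 0.35 to 0.95 m from the base axis. Payload 17.4 kg.
Tool frame: the origin (TCP) lies between the finger pads, 19 mm behind the fingertips; this is the grasp point; z points along the fingers, y is the line along which they close (so a half turn about z gives the same grasp; the last joint's range is limited). The gripper opens to 93 mm and grips with 3 to 60 N. Pads are 15 mm wide; open, the fingers measure 128 mm over their backs; the gripper's body (75 mm by 188 mm) begins 65 mm behind the grasp point.
Start: joints at [1.293, 0.116, 1.442, -0, 1.584, -0.038], TCP at [0.16, 0.656, 0.237] pointing down, gripper open.
Joint ranges: [-2.83, 2.83], [-0.83, 2.19], [0.07, 2.5], [-1.14, 4.28], [0.01, 3], [-2.97, 2.97]. Speed limits (rad/s): [1.89, 1.89, 2.22, 3.14, 3.14, 3.14].

## Interface

Orientations are given as a rotation vector (axis times angle).
In Python, from cell import robot, capture, camera_info, look_for, silhouettes, pinpoint gives the robot as it stands.
- The arm moves only by the tool send_rows, never from a script. Its argument "commands" is a list that holds one entry, the list of rows, each a list of 7 numbers: the shift along the tool's x, y, z in m, then the turn, a rotation vector about the tool's x, y, z in degrees, then the closure, from -1 (fully open) to 1 (shut). In form: [[[x, y, z, ax, ay, az, hand], ...]]. A call has 1 to 10 rows; each row is the pose to reach, as a shift and turn from the pose commanded when the call began, along the tool's axes at that moment; what a row does not reach only later rows make up. A row lasts 1/10 s, in which the tool goes at most 50 mm and 8.59 degrees, less where a joint would pass 70% of its speed; a pose out of reach is approached as far as the arm can. A call with a gripper value outside its range is refused whole. The fingers move at their own pace and stop on an object; "squeeze" is the grip in N (left out, the last holds). Time passes only in rows, so rows that repeat a pose let the fingers close. It gives the time, the measured TCP pose, the force, the opening and the grip force at its end, in the units of the state.
- robot.state(): the state, without advancing time (a new reading comes with each control period).
- capture(name): name is "side" or "top" or "wrist"; returns the picture (480x640x3 uint8, red, green, blue); there is no depth.
- camera_info(name): a dict with "mtx" (3x3 intrinsics, pixels), "pose" (4x4, takes a point from camera to world coordinates); the wrist camera has in their place "tool_from_camera" (4x4, takes a point from camera to tool coordinates, whose origin is the TCP and whose axes are the flange's). Camera axes: x right, y down, z forward; pixel columns grow to the right and rows downward; lengths in m; the calibration is good to about 2 mm. A picture is of the moment at which its call begins: read the wrist's pose just before it. camera_info takes no time and is no camera call.
- robot.sign_off(): hands the job in; it is judged then, once.
Trained networks look in the newest picture that a camera, given by its name, has taken for a name from the list of things; names that differ only in an ending like _2 or _b are one class to them, and where a whole thing is asked for, a point or a joint stands for the part that bears it (a point fixed in the world has none). Each returns a list of dicts, best first, with "score" (0 to 1); they miss things now and then, are a little off and sometimes report something else, mostly with a low value. They report only what shows in the picture. A call takes as long as a camera call.
- look_for(thing, camera): "centre" ([x, y, z] in m, in world coordinates, good to about 4 mm: the middle of the surface that is visible of it).
- silhouettes(thing, camera): "mask" (480x640 bool, what is visible of it).
- pinpoint(thing, camera): "centre" ([x, y, z] in m, in world coordinates, good to about 4 mm: a listed point, or the origin of a listed thing).
The state is a dict: "time_s": time; "joints": joint angles; "qvel": joint speeds; "tau": joint torques, N m; "tcp_pos": TCP position; "tool_rot": TCP orientation; "contact_force": force on the tool from outside, world axes, zero at the start; "wrist_torque": the same for the moment, N m; "gripper_width": finger opening in m; "grip_force": force on a finger pad.
Only numpy, scipy, OpenCV 4.12 (cv2) and the standard library are available. Lean on these libraries where they do the work, as an engineer would, in place of code of your own. Each camera call takes 0.05 s, during which the arm holds its last target. There are 200 camera calls.

## Task

On the pantry counter a low rack holds three short tins. Push the rack's sliding wooden stop up against the tins until the whole row stands close together against the end wall, then tighten the wing nut on the stop: turn it clockwise as seen from above, stroke by stroke with closed fingertips against one wing at a time, until it will turn no further. Never take the nut, the stop or the tins between the fingers, do not lift or tip any tin, and leave everything else on the counter where it is.

Things in the scene. Friction and masses are not known exactly. Their poses are not given: they have to be found in the camera images.
- rack: Fixed dark steel rack, 92 x 420 mm and 8 mm thick, lying across the counter; origin under its centre, its y axis along its length towards the end wall, x across it, z up. Rails of 8 mm along both long sides (72 mm apart inside) rise to z = 18 mm. The end wall's inner face is at y = +200 mm and its top at z = 63 mm. The wooden stop slides along y in it.
- stop (a joint): Slide of the wooden stop along the rack's +y, in m, 0 to 0.070. It starts between 0 and 0.015; with the three tins touching one another, the end wall and the stop it reads 0.060. Only friction holds it: about 6 N to move it, about 12 N with the tins. Turning the nut does not lock it, so hard pushes on the nut along the rack can drag it.
- stop_plate (a point): Top middle of the wooden stop's upright plate, on the face towards the tins, z = 88 mm above the counter; axes as the rack's. The plate is 70 mm wide (x) and 10 mm thick. Behind it (-y) runs the stop's foot: 70 mm wide, 104 mm long, from the rack's base (z = 8 mm) to z = 36 mm. At joint 0 this point is at rack y = -58 mm.
- stop_rear (a point): Middle of the foot's flat rear face, the one turned away from the tins (70 mm wide, z 8 to 36 mm; the point is at z = 22 mm, rack y = -172 mm at joint 0): the place to push along the rack's +y. Axes as the rack's. The nut's axis lies 54 mm from here towards the tins, the plate's rear side 104 mm, its front face 114 mm.
- nut_mid (a point): On the axis of the steel wing nut on the stop's foot, mid-height of the wings (z = 54 mm). x along the wings, turning with them; z up. Two wings 8 mm thick reach 38 mm from the axis, z 43 to 65 mm; boss 20 mm in diameter, stud end to z = 69 mm. The plate is 50 mm from the axis on the tin side: a finger cannot go right round and must reset between strokes; other sides are open.
- nut (a joint): Turn of the wing nut, in rad, clockwise from above, 0 to 9.42. It starts between 0 and 1.2, so it needs about one and a half turns; 9.42 is tight, a hard end stop. The wings lie along the rack at 0, 3.14, 6.28 and 9.42. It turns against light friction (0.03 N m, about 1 N at a wing), stays where it is left and does not move up or down.
- tin1: Short tin in the rack, 66 mm in diameter and 70 mm high, 0.15 to 0.3 kg, standing on the rack's base with gaps to its neighbours; origin at the centre of its underside. Next to the end wall.
- tin2: Short tin in the rack, 66 mm in diameter and 70 mm high, 0.15 to 0.3 kg, standing on the rack's base with gaps to its neighbours; origin at the centre of its underside. The middle one.
- tin3: Short tin in the rack, 66 mm in diameter and 70 mm high, 0.15 to 0.3 kg, standing on the rack's base with gaps to its neighbours; origin at the centre of its underside. Next to the stop.
- spare_tin: Bystander, leave alone: tin of 66 mm diameter, 70 mm high, on the robot's side of the rack; origin under its centre.
- spice_jar: Bystander, leave alone: amber jar, 44 mm diameter, 75 mm high, beyond the rack; origin under its centre.
- ramekin: Bystander, leave alone: white cup, 76 mm rim, 45 mm high, beyond the rack; origin under its centre.
- scoop: Bystander, leave alone: steel spoon lying beyond the rack, about 200 mm long; origin under its middle.
- canister: Bystander, leave alone: clear canister, 90 mm diameter, 160 mm high, on the far left; origin under its centre.
- punnet: Bystander, leave alone: white open punnet, 110 x 160 x 60 mm, on the right; origin under its centre.
- sauce_bottle: Bystander, leave alone: bottle, 60 mm diameter, 180 mm high, on the left; origin under its centre.

How it is judged:
On the way, in this order (a step that is already met when the one before it is completed fails the run):
1. the stop is pushed up to the tins, the row closed to within 5 mm in all, the nut not yet tightened (value of joint stop above 0.055 m and value of joint nut below 3 rad), for 0.2 s.
2. the wing nut is tight, the row still closed (value of joint stop above 0.055 m and value of joint nut above 9.1 rad), for 0.2 s.
At the end, for the whole second after the job is handed in: Stop at 0.055 m or more (row closed to within 5 mm), nut turned to within 0.32 rad of tight (9.1 or more), both at rest; the three tins standing upright on the rack's base between the rails (all of step 2 and velocity of joint nut between -0.05 and 0.05 rad/s and velocity of joint stop between -0.01 and 0.01 m/s and angle between each of tin1, tin2, tin3's own z axis and vertical below 0.1 rad and z of each of tin1, tin2, tin3 in the frame of rack below 0.013 m and x of tin1 in the frame of rack between -0.01 and 0.01 m and x of tin2 in the frame of rack between -0.01 and 0.01 m and x of tin3 in the frame of rack between -0.01 and 0.01 m); the robot touches nothing.
It fails at once if a tin of the row is lifted more than 17 mm or tipped (z of any of tin1, tin2, tin3 in the frame of rack above 0.025 m or angle between any of tin1, tin2, tin3's own z axis and vertical above 0.3 rad).
It fails at once if the wing nut is taken between the fingers (tool centre within 9 mm of its axis and less than 30 mm above the middle of the wings) (horizontal distance between the grasp point and nut_mid below 0.009 m and z of the grasp point in the frame of nut_mid below 0.03 m).
It fails at once if the stop is taken between the fingers, by its plate or its foot ((y of the grasp point in the frame of stop_plate between -0.01 and 0 m and x of the grasp point in the frame of stop_plate between -0.033 and 0.033 m and z of the grasp point in the frame of stop_plate below 0.015 m) or (y of the grasp point in the frame of stop_rear between 0.003 and 0.1 m and x of the grasp point in the frame of stop_rear between -0.03 and 0.03 m and z of the grasp point in the frame of stop_rear below 0.028 m)).
It fails at once if a tin of the row is taken between the fingers ((horizontal distance between the grasp point and tin1 below 0.028 m and z of the grasp point in the frame of tin1 below 0.085 m) or (horizontal distance between the grasp point and tin2 below 0.028 m and z of the grasp point in the frame of tin2 below 0.085 m) or (horizontal distance between the grasp point and tin3 below 0.028 m and z of the grasp point in the frame of tin3 below 0.085 m)).
It fails at once if a bystander is moved more than 30 mm (distance of any of spare_tin, spice_jar, ramekin, scoop, canister, punnet, sauce_bottle from where it was at the start of the episode above 0.03 m).
It also fails if it takes over 64 s, if anything falls off the work surface, if the arm or the gripper's body presses on something with over 40 N, if the wrist force passes 120 N, or if a joint passes its speed limit or range.

## Working session

There is one attempt and no reset: what is moved stays moved. The work goes in short steps, Python scripts to look and compute and a tool call to move; the robot and the scene stay as the last step left them, time stands still between calls to the robot, and variables do not carry over. Pictures are saved under pics/ and viewed, at most 10 in all, crops included, and the job is handed in when it is done.

Besides the shell and the picture viewer there is one more tool, called after "Call:" as name(argument=value, ...), one argument or row to a line, values as JSON. send_rows: Moves the arm, as the interface text tells. Its arguments: {"type":"object","properties":{"commands":{"type":"array"},"squeeze":{"type":"number"}},"required":["commands"]}

```bash
mkdir -p pics; ls
python3 - <<'E'
from cell import *
import cv2,numpy as np
s=robot.state();print(s)
for c in ("top","side"):
    im=capture(c);cv2.imwrite(f"pics/{c}0.png",im[...,::-1])
    for t in ("rack","stop_plate","stop_rear","nut_mid","tin1","tin2","tin3","spare_tin","punnet","sauce_bottle","canister"):
        print(c,t,[(np.round(d["centre"],3).tolist(),round(d["score"],2)) for d in pinpoint(t,c)[:3]])
E
```

```text
pics
{'time_s': 0.0, 'joints': array([ 1.29316277e+00,  1.16498231e-01,  1.44226996e+00,  1.31440119e-05,
        1.58400695e+00, -3.77603552e-02]), 'qvel': array([ 0.00040436, -0.0002428 , -0.00028332, -0.00037687,  0.00056506,
        0.00113719]), 'tau': array([ 5.32693357e-04, -7.21232986e+01, -6.22609448e+01,  7.81320711e-02,
        2.37042736e-02, -8.94654505e-06]), 'tcp_pos': array([0.16029423, 0.65549977, 0.236694  ]), 'tool_rot': array([-3.75865155e-01, -3.11882640e+00,  1.83104098e-03]), 'contact_force': array([-0.06453812, -0.73381704, -0.60456516]), 'wrist_torque': array([0.05527499, 0.00961745, 0.00181871]), 'grip_force': 0.0, 'gripper_width': 0.09284854068186701}
top rack [([0.55, 0.082, 0.0], 0.78), ([0.546, 0.029, 0.088], 0.69)]
top stop_plate [([0.548, 0.028, 0.088], 0.89)]
top stop_rear [([0.536, -0.083, 0.02], 0.63), ([0.561, 0.242, 0.006], 0.52)]
top nut_mid [([0.538, -0.024, 0.053], 0.57)]
top tin1 [([0.56, 0.165, 0.006], 0.92), ([0.553, 0.094, 0.004], 0.84), ([0.566, 0.244, 0.004], 0.59)]
top tin2 [([0.56, 0.165, 0.006], 0.92), ([0.553, 0.094, 0.004], 0.84), ([
[... 265 characters left out ...]
65), ([0.67, -0.058, -0.003], 0.18)]
top canister [([0.645, 0.388, 0.001], 0.63)]
side rack [([0.55, 0.076, 0.0], 0.71)]
side stop_plate [([0.548, 0.029, 0.085], 0.67), ([0.435, 0.17, -0.001], 0.36)]
side stop_rear [([0.534, -0.086, 0.021], 0.77)]
side nut_mid [([0.541, -0.029, 0.054], 0.5)]
side tin1 [([0.562, 0.167, 0.008], 0.98), ([0.565, 0.246, 0.006], 0.75)]
side tin2 [([0.562, 0.167, 0.008], 0.98), ([0.565, 0.246, 0.006], 0.75)]
side tin3 [([0.562, 0.167, 0.008], 0.98), ([0.565, 0.246, 0.006], 0.75)]
side spare_tin [([0.431, 0.171, -0.004], 0.66)]
side punnet [([0.499, -0.472, 0.003], 0.81)]
side sauce_bottle [([0.684, 0.067, 0.001], 0.62)]
side canister [([0.645, 0.383, -0.002], 0.8)]
```

View pics/top0.png

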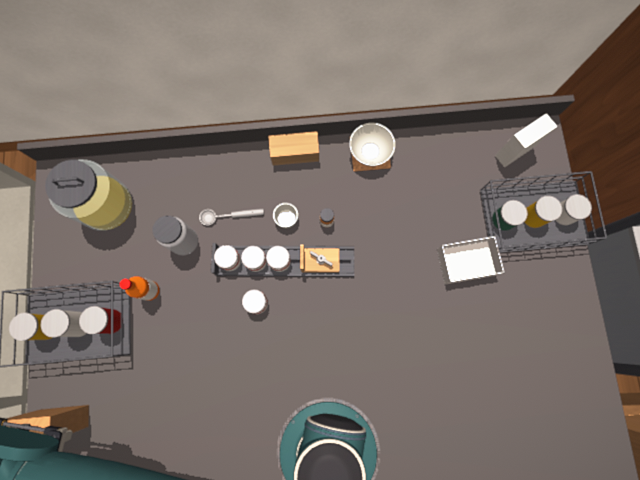

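View pics/side0.png

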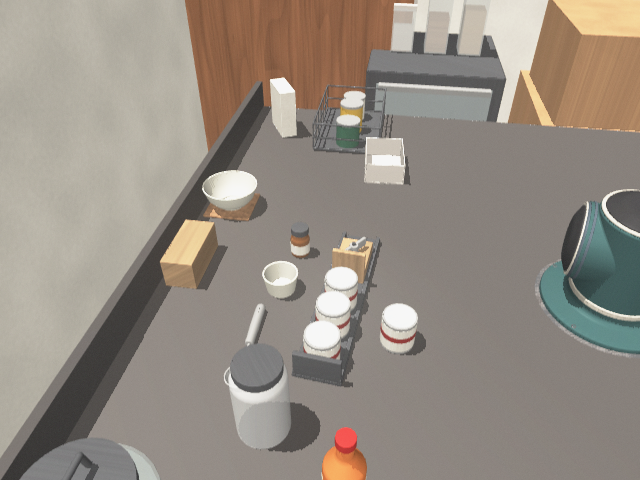

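The top view shows the row left to right at about (226–278, 257), with the stop and nut at (322, 260). The wings are tilted about 0.5 rad clockwise from the rack, so the nut joint is near its start. The side view agrees with this. The rack is yawed about 5.5°. I'll move to behind the stop's rear, turned so that tool x = rack +y.

Call:
send_rows(
  commands=[
    [[-0.546,-0.695,-0.01,0,0,82,1],[-0.546,-0.695,-0.01,0,0,82,1],[-0.546,-0.695,-0.01,0,0,82,1],[-0.546,-0.695,-0.01,0,0,82,1],[-0.546,-0.695,-0.01,0,0,82,1],[-0.546,-0.695,-0.01,0,0,82,1],[-0.546,-0.695,-0.01,0,0,82,1],[-0.546,-0.695,-0.01,0,0,82,1],[-0.546,-0.695,-0.01,0,0,82,1],[-0.546,-0.695,-0.01,0,0,82,1]],
  ],
  squeeze=20,
)

```text
time_s: 2.2
tcp_pos: [0.3672, 0.1986, 0.2435]
tool_rot: [2.335, 2.101, 0.002]
contact_force: [0.6, 0.9, -0.6]
gripper_width: 0.0175
grip_force: 0.0
```

```bash
cat > h.py <<'E'
from cell import *
import numpy as np,cv2
from scipy.spatial.transform import Rotation as R
def goto(p,yaw):
    "print the shift and turn (tool axes) to world p with tool x at heading yaw(deg), tool down"
    s=robot.state();Rt=R.from_rotvec(s["tool_rot"])
    T=R.from_matrix(np.c_[[np.cos(np.radians(yaw)),np.sin(np.radians(yaw)),0],[np.sin(np.radians(yaw)),-np.cos(np.radians(yaw)),0],[0,0,-1]])
    print("t",round(s["time_s"],2),"tcp",s["tcp_pos"].round(4),"shift",Rt.inv().apply(np.array(p)-s["tcp_pos"]).round(4),"turn",np.degrees((Rt.inv()*T).as_rotvec()).round(2),"w",round(s["gripper_width"],4),"F",s["contact_force"].round(1))
E
python3 -c "
from h import *
goto([.525,-.15,.25],84.5)"
```

```text
t 2.2 tcp [0.3672 0.1986 0.2435] shift [-0.33    0.1937 -0.0065] turn [ 0.06 -0.03 -0.56] w 0.0175 F [ 0.6  0.9 -0.6]
```

Call:
send_rows(
  commands=[
    [[-0.33,0.194,-0.007,0,0,-0.5,1],[-0.33,0.194,-0.007,0,0,-0.5,1],[-0.33,0.194,-0.007,0,0,-0.5,1],[-0.33,0.194,-0.007,0,0,-0.5,1],[-0.33,0.194,-0.007,0,0,-0.5,1],[-0.33,0.194,-0.007,0,0,-0.5,1],[-0.33,0.194,-0.007,0,0,-0.5,1],[-0.33,0.194,-0.007,0,0,-0.5,1],[-0.33,0.194,-0.007,0,0,-0.5,1],[-0.33,0.194,-0.007,0,0,-0.5,1]],
  ],
)

```text
time_s: 3.2
tcp_pos: [0.5269, -0.1477, 0.2498]
tool_rot: [-2.321, -2.116, 0.0]
contact_force: [0.2, -0.2, -0.8]
gripper_width: 0.0003
grip_force: 0.0
```

```bash
python3 -c "
from h import *
goto([.529,-.125,.035],84.5)
im=capture('wrist');cv2.imwrite('pics/w1.png',im[...,::-1])
for t in ('stop_rear','nut_mid','stop_plate'):
    print(t,[(np.round(d['centre'],3).tolist(),round(d['score'],2)) for d in pinpoint(t,'wrist')[:2]])
"
```

```text
t 3.2 tcp [ 0.5269 -0.1477  0.2498] shift [2.270e-02 1.000e-04 2.148e-01] turn [-0.04 -0.02  0.19] w 0.0003 F [ 0.2 -0.2 -0.8]
stop_rear [([0.535, -0.084, 0.024], 0.85)]
nut_mid [([0.543, -0.029, 0.056], 0.73)]
stop_plate []
```

View pics/w1.png

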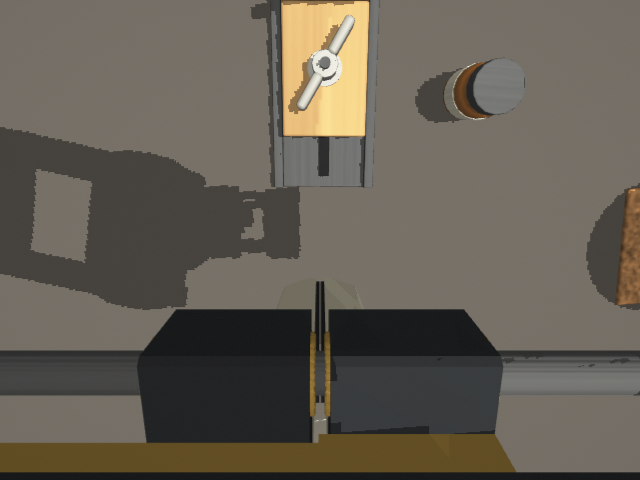

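The wrist view shows the rack upright in the image, with the tool aligned to it. The nut axis is at (324, 66), the wings are at about 30° (≈0.5 rad), and the foot's rear edge is at row 135. Next I go down behind the rear face.

Call:
send_rows(
  commands=[
    [[0.025,0.003,0.05,0,0,0,1],[0.025,0.003,0.1,0,0,0,1],[0.025,0.003,0.15,0,0,0,1],[0.025,0.003,0.19,0,0,0,1],[0.025,0.003,0.21,0,0,0,1],[0.025,0.003,0.21,0,0,0,1],[0.035,0.003,0.21,0,0,0,1],[0.045,0.003,0.21,0,0,0,1],[0.052,0.003,0.21,0,0,0,1],[0.052,0.003,0.21,0,0,0,1]],
  ],
)

```text
time_s: 4.4
tcp_pos: [0.5353, -0.0947, 0.0413]
tool_rot: [2.318, 2.118, 0.002]
contact_force: [0.0, -1.4, -0.0]
gripper_width: 0.0002
grip_force: 0.0
```

Call:
send_rows(
  commands=[
    [[0.004,0,0,0,0,0,1],[0.008,0,0,0,0,0,1],[0.012,0,0,0,0,0,1],[0.016,0,0,0,0,0,1],[0.02,0,0,0,0,0,1],[0.024,0,0,0,0,0,1],[0.028,0,0,0,0,0,1],[0.032,0,0,0,0,0,1],[0.036,0,0,0,0,0,1],[0.04,0,0,0,0,0,1]],
  ],
)

```text
time_s: 5.4
tcp_pos: [0.5389, -0.0567, 0.0409]
tool_rot: [2.319, 2.115, -0.0]
contact_force: [-0.3, -8.4, 3.9]
gripper_width: 0.0008
grip_force: 3.9
```

Call:
send_rows(
  commands=[
    [[0.003,0,0,0,0,0,1],[0.006,0,0,0,0,0,1],[0.009,0,0,0,0,0,1],[0.011,0,0,0,0,0,1],[0.012,0,0,0,0,0,1],[0.012,0,0,0,0,0,1]],
  ],
)

```text
time_s: 6.0
tcp_pos: [0.5401, -0.0448, 0.0409]
tool_rot: [2.319, 2.116, 0.0]
contact_force: [1.7, -7.7, 3.2]
gripper_width: 0.0006
grip_force: 3.5
```

Call:
send_rows(
  commands=[
    [[0.002,0,0,0,0,0,1],[0.004,0,0,0,0,0,1],[0.004,0,0,0,0,0,1]],
  ],
)

```text
time_s: 6.3
tcp_pos: [0.5404, -0.0411, 0.0409]
tool_rot: [2.319, 2.115, -0.001]
contact_force: [1.7, -11.3, 3.3]
gripper_width: 0.0003
grip_force: 5.0
```

Call:
send_rows(
  commands=[
    [[0.0015,0,0,0,0,0,1],[0.003,0,0,0,0,0,1],[0.003,0,0,0,0,0,1]],
  ],
)

```text
time_s: 6.6
tcp_pos: [0.5406, -0.0403, 0.041]
tool_rot: [2.317, 2.113, -0.006]
contact_force: [-1.0, -30.3, 3.7]
gripper_width: 0.0004
grip_force: 14.8
```

Call:
send_rows(
  commands=[
    [[0.001,0,0,0,0,0,1],[0.002,0,0,0,0,0,1],[0.002,0,0,0,0,0,1]],
  ],
)

```text
time_s: 6.9
tcp_pos: [0.5406, -0.0399, 0.041]
tool_rot: [2.316, 2.111, -0.009]
contact_force: [-3.3, -45.1, 3.8]
gripper_width: 0.0004
grip_force: 22.2
```

The force climbed to 45 N without any further motion, so the row is closed. Next I back off, rise and look at the nut.

Call:
send_rows(
  commands=[
    [[-0.01,0,0,0,0,0,1],[-0.04,0,0,0,0,0,1],[-0.05,0,-0.03,0,0,0,1],[-0.06,0,-0.08,0,0,0,1],[-0.06,0,-0.12,0,0,0,1],[-0.06,0,-0.12,0,0,0,1],[-0.06,0,-0.12,0,0,0,1]],
  ],
)

```text
time_s: 7.6
tcp_pos: [0.5351, -0.0949, 0.1608]
tool_rot: [2.32, 2.116, 0.002]
contact_force: [-1.2, 0.1, -0.7]
gripper_width: 0.0005
grip_force: 0.0
```

```bash
python3 -c "
from h import *
goto([.53,-.085,.16],84.5)
im=capture('wrist');cv2.imwrite('pics/w2.png',im[...,::-1])
for c in ('wrist','top'):
  if c=='top': im=capture('top')
  for t in ('stop_rear','nut_mid','stop_plate','rack'):
    print(c,t,[(np.round(d['centre'],4).tolist(),round(d['score'],2)) for d in pinpoint(t,c)[:2]])
i=camera_info('wrist');print(i['tool_from_camera'].round(3),i['mtx'])
"
```

```text
t 7.6 tcp [ 0.5351 -0.0949  0.1608] shift [ 0.0094 -0.006   0.0008] turn [0.1  0.01 0.25] w 0.0005 F [-1.2  0.1 -0.7]
wrist stop_rear [([0.5448, -0.0332, 0.0222], 0.76)]
wrist nut_mid [([0.5472, 0.025, 0.0573], 0.83)]
wrist stop_plate []
wrist rack []
top stop_rear [([0.5387, -0.0317, 0.0209], 0.61)]
top nut_mid [([0.547, 0.024, 0.0562], 0.41)]
top stop_plate [([0.551, 0.0794, 0.0865], 0.66), ([0.5607, 0.1149, 0.0029], 0.54)]
top rack [([0.5488, 0.0792, -0.0001], 0.62)]
[[ 0.001 -0.966 -0.257  0.071]
 [ 1.     0.     0.001  0.   ]
 [-0.001 -0.257  0.966 -0.147]
 [ 0.     0.     0.     1.   ]] [[413.87701654   0.         319.64086333]
 [  0.         413.87701654 237.59035204]
 [  0.           0.           1.        ]]
```

View pics/w2.png

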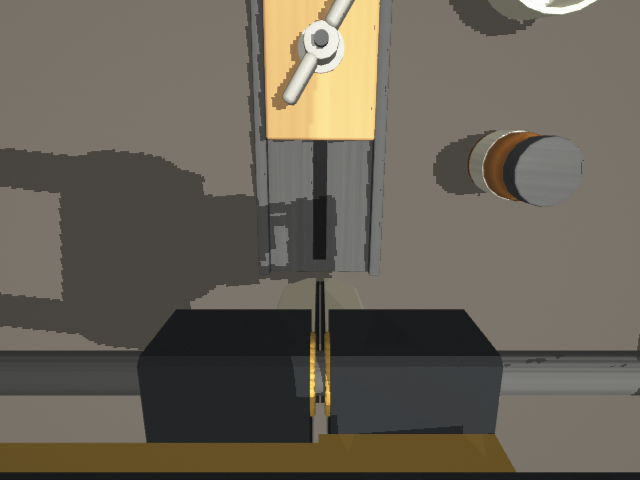

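The wrist view shows the nut axis at (321, 40), about 116 mm ahead of the TCP and laterally centred. The wings are still at about 30°, and the empty base behind the foot spans rows 138–270. The plan is three strokes on a 32 mm circle around the rear side, pushing a wing from about 3.5 rad to about 6.5 rad each time. First I place the finger on the +x side of the rear wing.

Call:
send_rows(
  commands=[
    [[0.045,0.01,0.025,0,0,0,1],[0.091,0.02,0.05,0,0,0,1],[0.091,0.02,0.05,0,0,0,1],[0.091,0.02,0.05,0,0,0,1],[0.091,0.02,0.08,0,0,0,1],[0.091,0.02,0.096,0,0,0,1],[0.091,0.02,0.096,0,0,0,1]],
  ],
)

```text
time_s: 8.8
tcp_pos: [0.5619, -0.0069, 0.0624]
tool_rot: [-2.32, -2.115, 0.004]
contact_force: [-0.1, 1.3, 0.6]
gripper_width: 0.0005
grip_force: 0.0
```

Call:
send_rows(
  commands=[
    [[-0.004,-0.007,0,0,0,0,1],[-0.006,-0.0147,0,0,0,0,1],[-0.006,-0.0227,0,0,0,0,1],[-0.0044,-0.0304,0,0,0,0,1]],
  ],
)

```text
time_s: 9.2
tcp_pos: [0.5319, -0.0078, 0.0649]
tool_rot: [2.32, 2.116, 0.001]
contact_force: [1.4, -1.4, 0.2]
gripper_width: 0.0004
grip_force: 0.5
```

```bash
python3 -c "
from h import *
goto([.5466,.0215,.065],84.5)
im=capture('wrist');cv2.imwrite('pics/w3.png',im[...,::-1])
"
```

```text
t 9.2 tcp [ 0.5319 -0.0078  0.0649] shift [ 0.0305  0.0119 -0.    ] turn [0.08 0.   0.24] w 0.0004 F [ 1.4 -1.4  0.2]
```

View pics/w3.png

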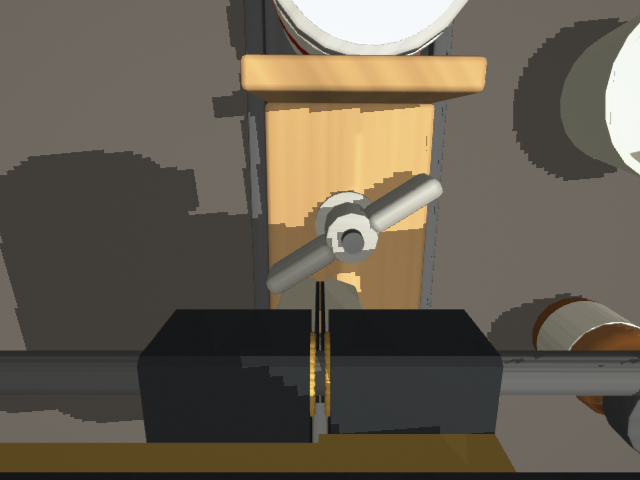

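The nut is at (350, 240) and its wings have turned to about 60°, so pushing works, and the plate is against the tin at the top. I'll finish this stroke.

Call:
send_rows(
  commands=[
    [[0.0037,-0.007,0,0,0,0,1],[0.009,-0.013,0,0,0,0,1],[0.0157,-0.0174,0,0,0,0,1],[0.0233,-0.02,0,0,0,0,1],[0.031,-0.0208,0,0,0,0,1],[0.039,-0.0195,0,0,0,0,1],[0.0464,-0.0163,0,0,0,0,1],[0.0527,-0.0114,0,0,0,0,1],[0.0576,-0.005,0,0,0,0,1],[0.0576,-0.005,0,0,0,0,1]],
  ],
)

```text
time_s: 10.25
tcp_pos: [0.5335, 0.0508, 0.0639]
tool_rot: [-2.32, -2.118, -0.0]
contact_force: [-0.2, -0.1, 0.4]
gripper_width: 0.0007
grip_force: 0.0
```

```bash
python3 -c "
from h import *
goto([.5466,.0215,.065],84.5)
im=capture('wrist');cv2.imwrite('pics/w4.png',im[...,::-1])
"
```

```text
t 10.25 tcp [0.5335 0.0508 0.0639] shift [-0.028   0.0158 -0.0011] turn [-0.01 -0.01  0.29] w 0.0007 F [-0.2 -0.1  0.4]
```

View pics/w4.png

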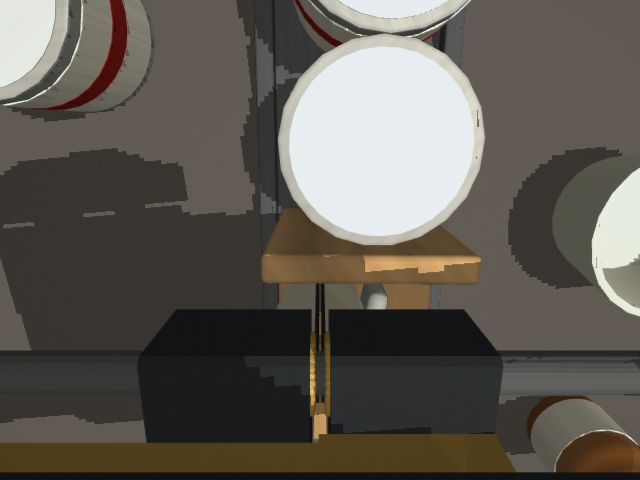

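The wing tip is at (375, 298), just ahead of the finger and pointing along the rack, so stroke 1 is done. I back off, lift, and reset to the +x side of the other wing.

Call:
send_rows(
  commands=[
    [[0,-0.006,0,0,0,0,1],[0,-0.006,-0.03,0,0,0,1],[0,-0.006,-0.05,0,0,0,1],[0,-0.006,-0.05,0,0,0,1],[-0.03,0.02,-0.05,0,0,0,1],[-0.0532,0.0402,-0.05,0,0,0,1],[-0.0532,0.0402,-0.05,0,0,0,1],[-0.0532,0.0402,-0.04,0,0,0,1],[-0.0532,0.0402,-0.01,0,0,0,1],[-0.0532,0.0402,0,0,0,0,1]],
  ],
)

```text
time_s: 11.3
tcp_pos: [0.5658, -0.0058, 0.0605]
tool_rot: [-2.318, -2.116, 0.004]
contact_force: [0.0, -0.2, 0.3]
gripper_width: 0.0008
grip_force: 0.0
```

```bash
python3 -c "
from h import *
goto([.5466,.0215,.065],84.5)
im=capture('wrist');cv2.imwrite('pics/w5.png',im[...,::-1])
"
```

```text
t 11.3 tcp [ 0.5658 -0.0058  0.0605] shift [ 0.0254 -0.0216 -0.0044] turn [-0.22 -0.    0.28] w 0.0008 F [ 0.  -0.2  0.3]
```

View pics/w5.png

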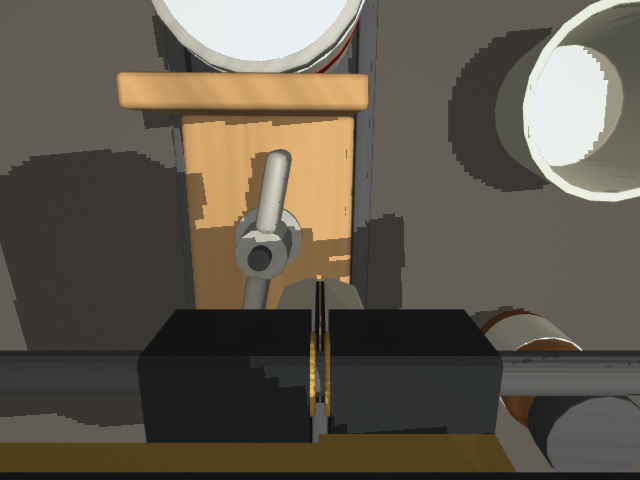

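The near wing is at (255, 295), left of the finger, and the far tip is at (280, 155), so the joint is about 3.4 rad. On to stroke 2.

Call:
send_rows(
  commands=[
    [[-0.004,-0.0118,0,0,0,0,1],[-0.006,-0.0195,0,0,0,0,1],[-0.0062,-0.0275,0,0,0,0,1],[-0.0044,-0.0352,0,0,0,0,1],[-0.0007,-0.0423,0,0,0,0,1],[0.0047,-0.0482,0,0,0,0,1],[0.0113,-0.0526,0,0,0,0,1],[0.0189,-0.0553,0,0,0,0,1],[0.0268,-0.056,0,0,0,0,1],[0.0347,-0.0547,0,0,0,0,1]],
  ],
)

```text
time_s: 12.35
tcp_pos: [0.5165, 0.0339, 0.064]
tool_rot: [-2.32, -2.118, 0.0]
contact_force: [-0.9, -1.5, 0.2]
gripper_width: 0.0003
grip_force: 0.7
```

Call:
send_rows(
  commands=[
    [[0.0073,0.0032,0,0,0,0,1],[0.0136,0.008,0,0,0,0,1],[0.0185,0.0144,0,0,0,0,1],[0.0185,0.0144,0,0,0,0,1],[0.0185,0.0084,0,0,0,0,1],[0.0185,0.0084,-0.03,0,0,0,1],[0.0185,0.0084,-0.05,0,0,0,1],[0.0185,0.0084,-0.05,0,0,0,1]],
  ],
)

```text
time_s: 13.15
tcp_pos: [0.5274, 0.0506, 0.117]
tool_rot: [2.319, 2.115, 0.005]
contact_force: [-0.0, 0.2, 0.1]
gripper_width: 0.0004
grip_force: 0.0
```

Call:
send_rows(
  commands=[
    [[-0.03,0.026,0,0,0,0,1],[-0.0532,0.0462,0,0,0,0,1],[-0.0532,0.0462,0,0,0,0,1],[-0.0532,0.0462,0.01,0,0,0,1],[-0.0532,0.0462,0.04,0,0,0,1],[-0.0532,0.0462,0.048,0,0,0,1],[-0.0532,0.0462,0.048,0,0,0,1]],
  ],
)

```text
time_s: 13.85
tcp_pos: [0.5664, -0.0059, 0.0643]
tool_rot: [-2.318, -2.117, 0.003]
contact_force: [0.5, -0.6, 0.4]
gripper_width: 0.0006
grip_force: 0.0
```

```bash
python3 -c "
from h import *
goto([.5466,.0215,.065],84.5)
im=capture('wrist');cv2.imwrite('pics/w6.png',im[...,::-1])
"
```

```text
t 13.85 tcp [ 0.5664 -0.0059  0.0643] shift [ 0.0255 -0.0222 -0.0006] turn [-0.18  0.    0.29] w 0.0006 F [ 0.5 -0.6  0.4]
```

View pics/w6.png

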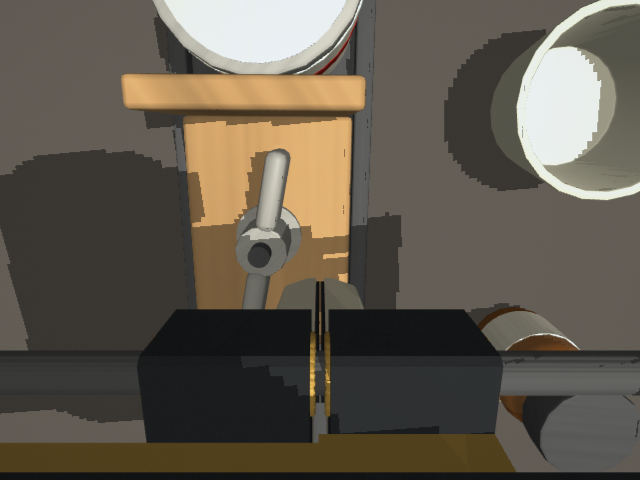

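The view is the same as after stroke 1: wings at about 0.2 rad, so the joint is about 6.5, and the stop hasn't moved. Now stroke 3, ending gently against the hard stop.

Call:
send_rows(
  commands=[
    [[-0.004,-0.0118,0,0,0,0,1],[-0.006,-0.0195,0,0,0,0,1],[-0.0062,-0.0275,0,0,0,0,1],[-0.0044,-0.0352,0,0,0,0,1],[-0.0007,-0.0423,0,0,0,0,1],[0.0047,-0.0482,0,0,0,0,1],[0.0113,-0.0526,0,0,0,0,1],[0.0189,-0.0553,0,0,0,0,1],[0.0268,-0.056,0,0,0,0,1],[0.0347,-0.0547,0,0,0,0,1]],
  ],
)

```text
time_s: 14.9
tcp_pos: [0.5163, 0.0339, 0.066]
tool_rot: [-2.32, -2.118, 0.001]
contact_force: [0.5, -1.2, 0.3]
gripper_width: 0.0003
grip_force: 0.7
```

Call:
send_rows(
  commands=[
    [[0.0073,0.0032,0,0,0,0,1],[0.0125,0.006,0,0,0,0,1],[0.0145,0.008,0,0,0,0,1],[0.0145,0.008,0,0,0,0,1]],
  ],
)

```text
time_s: 15.3
tcp_pos: [0.526, 0.0471, 0.0659]
tool_rot: [-2.32, -2.118, 0.0]
contact_force: [1.5, -0.7, 0.6]
gripper_width: 0.0
grip_force: 0.0
```

Call:
send_rows(
  commands=[
    [[0,0.001,0,0,0,0,1],[0,0.002,0,0,0,0,1],[0,0.002,0,0,0,0,1]],
  ],
)

```text
time_s: 15.6
tcp_pos: [0.5278, 0.0465, 0.0661]
tool_rot: [-2.321, -2.117, -0.0]
contact_force: [-1.1, -0.1, -0.6]
gripper_width: 0.0002
grip_force: 0.3
```

Call:
send_rows(
  commands=[
    [[0,0.001,0,0,0,0,1],[0,0.002,0,0,0,0,1],[0,0.002,0,0,0,0,1]],
  ],
)

```text
time_s: 15.9
tcp_pos: [0.5298, 0.0464, 0.0661]
tool_rot: [-2.321, -2.117, -0.0]
contact_force: [0.4, -0.3, -0.9]
gripper_width: 0.0007
grip_force: 0.3
```

Call:
send_rows(
  commands=[
    [[0,0.001,0,0,0,0,1],[0,0.002,0,0,0,0,1],[0,0.002,0,0,0,0,1]],
  ],
)

```text
time_s: 16.2
tcp_pos: [0.5305, 0.0465, 0.066]
tool_rot: [-2.319, -2.116, 0.004]
contact_force: [-15.5, 2.5, 8.3]
gripper_width: 0.0006
grip_force: 7.9
```

The force jumped to 15 N with the finger stopped, so the nut is at its hard end stop. I back off, lift and check.

Call:
send_rows(
  commands=[
    [[0,-0.01,0,0,0,0,1],[0,-0.012,0,0,0,0,1],[0,-0.012,-0.03,0,0,0,1],[0,-0.012,-0.07,0,0,0,1],[-0.05,-0.012,-0.1,0,0,0,1],[-0.1,0.0,-0.12,0,0,0,1],[-0.11,0.018,-0.12,0,0,0,1],[-0.11,0.018,-0.12,0,0,0,1],[-0.11,0.018,-0.12,0,0,0,1]],
  ],
)

```text
time_s: 17.1
tcp_pos: [0.5395, -0.0652, 0.1859]
tool_rot: [-2.322, -2.116, 0.0]
contact_force: [-0.3, 0.1, 0.2]
gripper_width: 0.0004
grip_force: 0.0
```

```bash
python3 -c "
from h import *
goto([.5466,.0215,.065],84.5)
im=capture('wrist');cv2.imwrite('pics/w7.png',im[...,::-1])
for t in ('stop_rear','nut_mid'):
    print(t,[(np.round(d['centre'],3).tolist(),round(d['score'],2)) for d in pinpoint(t,'wrist')[:2]])
"
```

```text
t 17.1 tcp [ 0.5395 -0.0652  0.1859] shift [ 0.087  -0.001   0.1209] turn [-0.01 -0.    0.19] w 0.0004 F [-0.3  0.1  0.2]
stop_rear [([0.539, -0.032, 0.02], 0.81)]
nut_mid [([0.547, 0.023, 0.059], 0.56)]
```

View pics/w7.png

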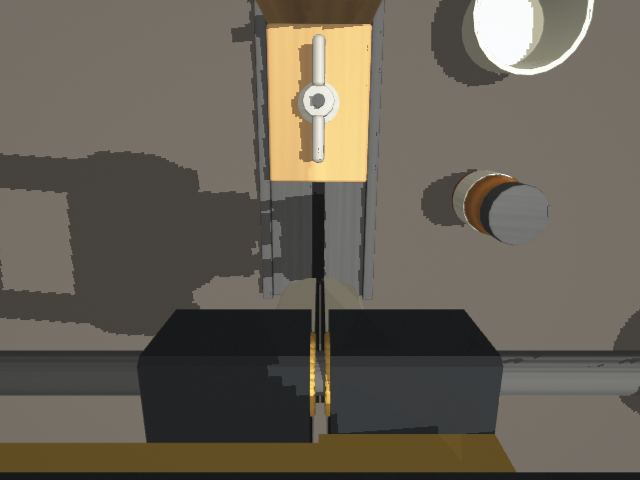

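The wings run along the rack, with tips at (319, 40) and (319, 158), so the nut is at 9.42. The stop's rear is unchanged at y = −0.032 and the arm is clear.

```bash
python3 -c "
from cell import robot
print(robot.sign_off())"
```

```text
the job is handed in; nothing more can be done
None
```

The job is handed in at about 17 s: the stop holds the row closed against the end wall and the wing nut is turned to its hard stop, though the sign-off returned no verdict.

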